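# Load the steaming box and close it

### The arm

A 6-joint arm with a two-finger parallel gripper is mounted at the origin on a cart in front of the work surface, level with it; the furniture and walls round the work are solid. World frame = base frame: x ahead of the robot, y to its left, z up, the work surface at z = 0. Lengths are in mm, angles in rad, forces in N, time in s.
With the tool pointing down it reaches from about 275 to 775 mm from the base axis. Payload 14.6 kg.
Tool frame: the origin (TCP) lies midway between the tips of the shut fingers; the grasp point (between the pads) lies 19 mm behind it; z points along the fingers, y is the line along which they close (so a half turn about z gives the same grasp; the last joint's range is limited). The gripper opens to 85 mm and grips with 20 to 120 N. Pads are 22 mm wide; open, the fingers measure 114 mm over their backs; the gripper's body (76 mm by 85 mm) begins 54 mm behind the grasp point. The pads swing forward as they close: fully open they stand 13 mm farther back than shut.
Start: joints at [-1.264, 0.263, -0.048, 1.259, 0, 1.415], TCP at [233.914, -470.013, 231.278] pointing down, gripper open.
Joint ranges: [-2.65, 2.65], [-0.89, 1.7], [-1.18, 1.37], [-2.13, 2.11], [-1.35, 1.29], [-3.14, 3.14]. Speed limits (rad/s): [1.89, 1.89, 2.57, 2.79, 3.14, 3.14].

### API

Orientations are given as a rotation vector (axis times angle).
In Python, from bench import arm gives the robot as it stands.
- The arm moves only by the tool step_arm, never from a script. Its argument "moves" is a list of rows, each an object with "rot": the turn, a rotation vector about the tool's x, y, z in rad, a list of three; "dp": the shift along the tool's x, y, z in mm, a list of three; "claw": the finger opening in mm, from 0 to 85.4. A call has 1 to 12 rows; each row shifts and turns the commanded pose from where the row before left it, along the tool's axes as they then stand; what a row does not reach is not made up. A row lasts 1/10 s, in which the tool goes at most 50 mm and 8.59 degrees, less where a joint would pass 70% of its speed; a pose out of reach is approached as far as the arm can. A call with a gripper value outside its range is refused whole. The fingers move at their own pace and stop on an object; "grip_force" is the grip in N (left out, the last holds). Time passes only in rows, so rows that do not move let the fingers close. It gives the time, the measured TCP pose, the force, the opening and the grip force at its end, in the units of the state.
- arm.get_obs(): the state, without advancing time (a new reading comes with each control period).
- arm.get_image(name): name is "scene" or "top"; returns the picture (420x560x3 uint8, red, green, blue); there is no depth.
- arm.camera_params(name): a dict with "fx", "fy", "cx", "cy" (pixels), "cam_to_world" (4x4, takes a point from camera to world coordinates). Camera axes: x right, y down, z forward; pixel columns grow to the right and rows downward; lengths in mm; the calibration is good to about 2 mm. A picture is of the moment at which its call begins. camera_params takes no time and is no camera call.
- arm.close_job(): hands the job in; it is judged then, once.
The state is a dict: "time_s": time; "joints": joint angles; "dq": joint speeds; "joint_torque": joint torques, N m; "eef_pos": TCP position; "ee_rot": TCP orientation; "force": force on the tool from outside, world axes, zero at the start; "ft_torque": the same for the moment, N m; "finger_gap": finger opening in mm; "grasp_force": force on a finger pad.
Only numpy, scipy, OpenCV 4.12 (cv2) and the standard library are available. Lean on these libraries where they do the work, as an engineer would, in place of code of your own. Each camera call takes 0.05 s, during which the arm holds its last target. There are 200 camera calls.

### The job

Take the skip by its black side grip and tip it all the way over so that both potatoes drop into the steaming box, then ease the empty skip back upright with your hand on the grip, not letting it fall or slam. Then lower the slotted cover, without dropping it, over the two locating pins of the box until it lies flush on the rim, and let go; do not disturb the other things on the worktop.

Things in the scene. Friction and masses are not known exactly. Their poses are not given: they have to be found in the camera images.
- steamer: Fixed steel stand; origin on the worktop under the centre of its steaming box, z up. The tipping skip is on its +y side (robot's left), the skip's grip on its -x side (towards the robot). Foot plate x -75 to 75, y -62 to 208 mm. Upright skip: x -55 to 55, y 80 to 210 mm, up to 185 mm high; its posts at x -65 and 65, y 88 mm, 110 mm high.
- box_top (a point): Centre of the box's mouth, 80 mm above the worktop; axes as the steamer's; the cover's underside centre belongs here. Open box 124 x 124 mm, walls 4 mm, 72 mm deep inside. Level flanges at rim height reach out to x = -97 and 97 mm; on each stands a locating pin at x = -80 and 80, y = 0: 12 mm diameter, 26 mm high, the last 7 mm tapered.
- skip (a joint): Tilt of the skip: 0 upright on its rest, 1.25 rad fully tipped over the box (stop). Turns about the steamer's x; tipping goes to the steamer's -y. It is rear-heavy: empty, up to about 0.8 rad it wants to fall back, beyond 0.95 it goes over to the stop and stays. Let go on the way back, it falls home at 3 to 4 rad/s, too fast. Needs about 3 N at the grip.
- skip_grip (a point): Middle of the free part of the skip's black grip: round bar, 14 mm diameter, along the steamer's x, free for 30 mm to either side. Circles skip_hinge at 105 mm radius: at joint 0 it is 61 mm to the steamer's +y of it and 85 mm above it, at 1.25 it is 61 mm to the -y side and 85 mm above it; 185 to 205 mm above the worktop.
- skip_hinge (a point): Point on the skip's hinge axis right in the grip's plane of motion (100 mm above the worktop); fixed, axes as the steamer's.
- cover_grip (a point): Centre of the cover's black handle bar: 14 mm wide (cover x), 84 mm long (cover y), 14 mm high, over the cover's centre; this point is 50 mm above the plate's underside, 44 mm above its top. Two legs 10 mm thick under the bar at cover y = -36 and 36 mm. Axes as the cover's: x along its long side.
- cover_seat (a point): Centre of the underside of the cover: a steel plate 196 mm (its x) by 122 mm (its y), 6 mm thick, 0.35 kg, with two through holes of 15 mm diameter at x = -80 and +80 mm, y = 0. Lies flat on the worktop at first, to the robot's right. It fits either way round.
- potato_a_mid (a point): Middle of a potato, 58 mm long, 45 mm thick, 0.08 kg; lies in the skip at first.
- potato_b_mid (a point): Middle of the other potato, 66 mm long, 45 mm thick, 0.08 kg; lies in the skip at first.
- timer: Kitchen timer 68 x 68 x 38 mm, a bystander; origin under its centre.
- cutter: Steel ring cutter 74 mm wide, 38 mm high, a bystander; origin under its centre.
- jam_jar: Jar 69 mm wide, 99 mm high, a bystander; origin under its centre.
- tin: Tin 75 mm wide, 58 mm high, a bystander; origin under its centre.
There are look-alikes about, which are no part of the job. Leave any red or yellow look-alike of the part that bears potato_a_mid alone.

How it is judged (in metres and radians):
On the way, in this order (a step that is already met when the one before it is completed fails the run):
1. the skip is tipped fully over (value of joint skip above 1.1 rad), for 0.2 s.
2. both potatoes are in the box and the skip is upright again (x of potato_a_mid in the frame of steamer between -0.058 and 0.058 m and y of potato_a_mid in the frame of steamer between -0.058 and 0.058 m and z of potato_a_mid in the frame of steamer between 0 and 0.075 m and x of potato_b_mid in the frame of steamer between -0.058 and 0.058 m and y of potato_b_mid in the frame of steamer between -0.058 and 0.058 m and z of potato_b_mid in the frame of steamer between 0 and 0.075 m and value of joint skip below 0.06 rad), for 0.2 s.
3. the cover lies flush over the pins (z of cover_seat in the frame of box_top between -0.003 and 0.003 m and horizontal distance between cover_seat and box_top below 0.004 m and angle between cover_seat's own z axis and vertical below 0.03 rad and angle between the x axis of cover_seat and the x axis of steamer, either way round below 0.06 rad), for 0.2 s.
At the end, for the whole second after the job is handed in: Both potatoes lie inside the box below its rim, the skip is upright within 0.06 rad, and the cover lies on the box with its underside within 3 mm of the rim's height, 4 mm of the centre, 0.03 rad of level and 0.06 rad of the box's direction (either way round), at rest (all of step 2 and all of step 3 and linear speed of cover below 0.02 m/s); the robot touches nothing.
It fails at once if the skip is let fall back or slammed (faster than 3 rad/s) (velocity of joint skip below -3 rad/s).
It fails at once if the cover is dropped onto the box (faster than 0.5 m/s within 30 mm of its seat) (distance between cover_seat and box_top below 0.03 m and linear speed of cover above 0.5 m/s).
It fails at once if the timer, ring cutter, jar or tin is moved by more than 30 mm (distance of any of timer, cutter, jam_jar, tin from where it was at the start of the episode above 0.03 m).
It also fails if it takes over 69 s, if anything falls off the work surface, if the arm or the gripper's body presses on something with over 40 N, if the wrist force passes 120 N, or if a joint passes its speed limit or range.

## Working session

There is one attempt and no reset: what is moved stays moved. The work goes in short steps, Python scripts to look and compute and a tool call to move; the robot and the scene stay as the last step left them, time stands still between calls to the robot, and variables do not carry over. Pictures are saved under pics/ and viewed, at most 10 in all, crops included, and the job is handed in when it is done.

Besides the shell and the picture viewer there is one more tool, called after "Request:" in YAML: its name, and indented under it one key for each argument. step_arm: Moves the arm, as the interface text tells. Its arguments: {"type":"object","properties":{"moves":{"type":"array"},"grip_force":{"type":"number"}},"required":["moves"]}

```bash
mkdir -p pics; ls
python3 - <<'E'
from bench import arm
import cv2
for n in ("scene","top"):
    cv2.imwrite(f"pics/{n}0.png",arm.get_image(n)[:,:,::-1]); p=arm.camera_params(n); print(n,p)
o=arm.get_obs();print(o)
E
```

```text
pics
scene {'fx': 534.7002022950726, 'fy': 534.7002022950726, 'cx': 282.15939516474333, 'cy': 205.75235612469044, 'cam_to_world': array([[ 8.69829680e-01, -2.55579143e-01,  4.21990083e-01,
        -1.14015971e+02],
       [-4.93322981e-01, -4.59883798e-01,  7.38335512e-01,
        -1.06847790e+03],
       [ 5.36324489e-03, -8.50403548e-01, -5.26103641e-01,
         8.97776128e+02],
       [ 0.00000000e+00,  0.00000000e+00,  0.00000000e+00,
         1.00000000e+00]])}
top {'fx': 467.6555007366969, 'fy': 467.6555007366969, 'cx': 282.7181699791977, 'cy': 216.38702827986225, 'cam_to_world': array([[-7.03912073e-03, -9.92683242e-01,  1.20542238e-01,
         3.47761846e+02],
       [-9.99836147e-01,  4.97640651e-03, -1.74044555e-02,
         3.66779727e+01],
       [ 1.66772441e-02, -1.20644998e-01, -9.92555618e-01,
         1.26528706e+03],
       [ 0.00000000e+00,  0.00000000e+00,  0.00000000e+00,
         1.00000000e+00]])}
{'time_s': 0.1, 'joints': array([-1.26430163e+00,  2.63502584e-01, -4.88371089e-02,  1.25941529e+00,
        3.43463619e-05,  1.41548056e+00]), 'dq': array([ 0.0013809 , -0.00289743,  0.00212513,  0.00109185, -0.00017002,
       -0.00106836]), 'joint_torque': array([ 3.02608074e-03, -6.38579679e+01,  3.85061860e+01,  1.00613310e-02,
       -4.44350417e-05,  3.54874419e-05]), 'eef_pos': array([ 233.84967721, -469.78147255,  230.87228268]), 'ee_rot': array([-3.05728053e+00, -7.18761811e-01,  5.99034770e-05]), 'force': array([1.41442788, 0.00733349, 0.40728006]), 'ft_torque': array([-0.0270418 ,  0.00702786, -0.00549991]), 'grasp_force': 0.0, 'finger_gap': 85.41435023705696}
```

View pics/scene0.png

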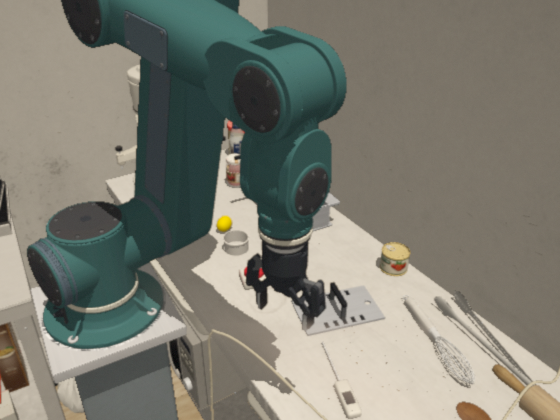

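View pics/top0.png

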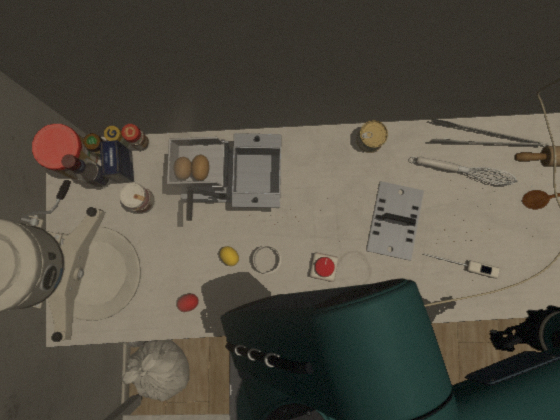

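The scene view shows the arm hiding most of the steamer, with the cover at about (340,305) and the tin at (396,257). In the top view the box is at (256,170), the skip with two potatoes at (190,165), and the cover at (397,220). The look-alikes are the red object (188,302) and the yellow one (229,256). The brown potatoes in the skip, at (182,167) and (200,167), are the ones I want. Next is a close crop.

```bash
cat > h.py <<'E'
import numpy as np, cv2
from bench import arm
P={n:arm.camera_params(n) for n in("scene","top")}
def ray(n,u,v):
    p=P[n];T=p["cam_to_world"];d=T[:3,:3]@np.array([(u-p["cx"])/p["fx"],(v-p["cy"])/p["fy"],1]);return T[:3,3],d
def onz(n,u,v,z):
    c,d=ray(n,u,v);return c+d*(z-c[2])/d[2]
def proj(n,X):
    p=P[n];T=p["cam_to_world"];q=T[:3,:3].T@(np.array(X)-T[:3,3]);return p["fx"]*q[0]/q[2]+p["cx"],p["fy"]*q[1]/q[2]+p["cy"]
def tri(a,b):
    c1,d1=ray(*a);c2,d2=ray(*b);d1/=np.linalg.norm(d1);d2/=np.linalg.norm(d2)
    s=np.linalg.lstsq(np.c_[d1,-d2],c2-c1,rcond=None)[0];A=c1+d1*s[0];B=c2+d2*s[1];return (A+B)/2,np.linalg.norm(A-B)
E
python3 - <<'E'
import cv2
i=cv2.imread('pics/top0.png')
a=cv2.resize(i[120:260,155:295],None,fx=4,fy=4,interpolation=cv2.INTER_CUBIC)
cv2.imwrite('pics/c1.png',a)
from h import *
for u,v,z in [(256,170,80),(397,220,50),(257,138,80),(255,202,80),(190,205,185)]: print(onz('top',u,v,z).round())
E
```

```text
[613.  84.  80.]
[ 484. -285.   50.]
[698.  81.  80.]
[529.  87.  80.]
[507. 233. 185.]
```

View pics/c1.png

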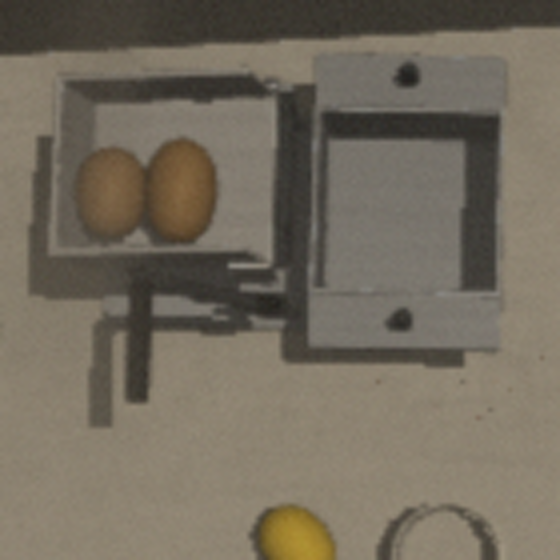

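The crop shows two plain brown potatoes in the skip. The black grip bar runs from (140,280) to (137,400) in the crop, with its free middle at about full-image pixel (189.5,206). The pins are at about (257,138) and (255,200). The red and yellow look-alikes lie loose on the worktop. I'll move the arm out of the line of sight, towards the grip.

Request:
step_arm:
  moves:
    - {"rot": [0,0,-0.149],"dp": [0,0,-6],"claw": 85}
    - {"rot": [0,0,-0.149],"dp": [0,0,-6],"claw": 85}
    - {"rot": [0,0,-0.149],"dp": [0,0,-6],"claw": 85}
    - {"rot": [0,0,-0.149],"dp": [0,0,-6],"claw": 85}
    - {"rot": [0,0,-0.149],"dp": [0,0,-6],"claw": 85}
    - {"rot": [0,0,-0.149],"dp": [0,0,-6],"claw": 85}
    - {"rot": [0,0,-0.149],"dp": [0,0,-6],"claw": 85}
    - {"rot": [0,0,-0.149],"dp": [0,0,-6],"claw": 85}
    - {"rot": [0,0,-0.149],"dp": [0,0,-6],"claw": 85}
    - {"rot": [0,0,-0.149],"dp": [0,0,-6],"claw": 85}
    - {"rot": [0,0,-0.149],"dp": [0,0,-6],"claw": 85}
    - {"rot": [0,0,-0.149],"dp": [0,0,-6],"claw": 85}

```text
time_s: 1.3
eef_pos: [233.9, -469.9, 303.2]
ee_rot: [-1.346, -2.838, -0.001]
force: [0.6, 0.1, 0.7]
finger_gap: 85.0
grasp_force: 0.0
```

Request:
step_arm:
  moves:
    - {"rot": [0,0,-0.149],"dp": [0,0,0],"claw": 85}
    - {"rot": [0,0,-0.149],"dp": [0,0,0],"claw": 85}
    - {"rot": [0,0,-0.149],"dp": [0,0,0],"claw": 85}
    - {"rot": [0,0,-0.149],"dp": [0,0,0],"claw": 85}
    - {"rot": [0,0,-0.149],"dp": [0,0,0],"claw": 85}
    - {"rot": [0,0,-0.149],"dp": [0,0,0],"claw": 85}

```text
time_s: 1.9
eef_pos: [233.9, -469.9, 303.0]
ee_rot: [0.013, -3.141, -0.001]
force: [-0.3, 0.9, -0.5]
finger_gap: 84.9
grasp_force: 0.0
```

Request:
step_arm:
  moves:
    - {"rot": [0,0,0],"dp": [-22,41,0],"claw": 85}
    - {"rot": [0,0,0],"dp": [-22,41,0],"claw": 85}
    - {"rot": [0,0,0],"dp": [-22,41,0],"claw": 85}
    - {"rot": [0,0,0],"dp": [-22,41,0],"claw": 85}
    - {"rot": [0,0,0],"dp": [-22,41,0],"claw": 85}
    - {"rot": [0,0,0],"dp": [-22,41,0],"claw": 85}
    - {"rot": [0,0,0],"dp": [-22,41,0],"claw": 85}
    - {"rot": [0,0,0],"dp": [-22,41,0],"claw": 85}
    - {"rot": [0,0,0],"dp": [-22,41,0],"claw": 85}

```text
time_s: 2.8
eef_pos: [431.5, -98.7, 303.2]
ee_rot: [0.003, -3.141, 0.0]
force: [1.1, -1.6, -0.4]
finger_gap: 85.1
grasp_force: 0.0
```

Request:
step_arm:
  moves:
    - {"rot": [0,0,0],"dp": [14,43,0],"claw": 85}
    - {"rot": [0,0,0],"dp": [14,43,0],"claw": 85}
    - {"rot": [0,0,0],"dp": [14,43,0],"claw": 85}
    - {"rot": [0,0,0],"dp": [14,43,0],"claw": 85}
    - {"rot": [0,0,0],"dp": [14,43,0],"claw": 85}
    - {"rot": [0,0,0],"dp": [14,43,0],"claw": 85}
    - {"rot": [0,0,0],"dp": [14,43,0],"claw": 85}

```text
time_s: 3.5
eef_pos: [331.3, 201.7, 303.3]
ee_rot: [-0.003, 3.142, -0.0]
force: [1.0, -0.9, 0.2]
finger_gap: 84.7
grasp_force: 0.0
```

Run:
```python
from bench import arm
import cv2
for n in ("scene","top"): cv2.imwrite(f"pics/{n}1.png",arm.get_image(n)[:,:,::-1])
i=cv2.imread('pics/scene1.png');cv2.imwrite('pics/c2.png',cv2.resize(i[140:340,210:410],None,fx=3,fy=3,interpolation=cv2.INTER_CUBIC))
```

```text
(no output)
```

View pics/c2.png

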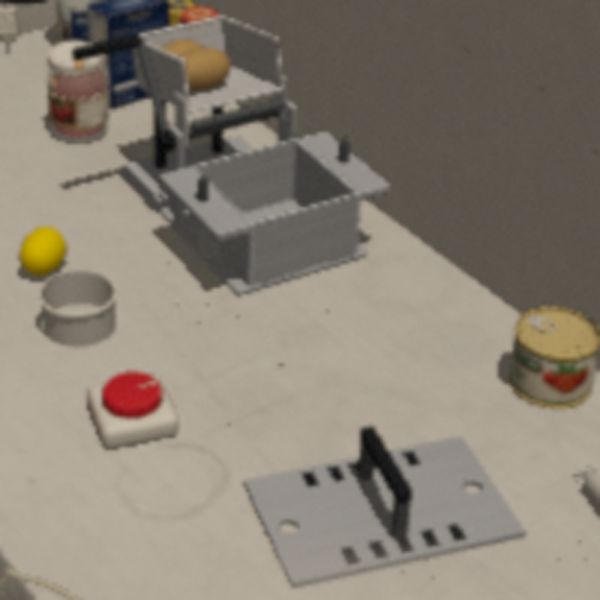

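The scene view is now clear. In this crop the grip bar runs from (75,53) to (140,42), the pins are at (202,188) and (343,150), the cover holes at (290,526) and (473,487), and the handle at (385,470). I'll locate these more precisely and triangulate.

```bash
cat > m.py <<'E'
from h import *
def blob(img,u,v,r,dark=True,th=None):
    g=cv2.cvtColor(cv2.imread(img),cv2.COLOR_BGR2GRAY).astype(float);u0,v0=int(u-r),int(v-r)
    w=g[v0:v0+2*r+1,u0:u0+2*r+1];b=np.median(w);d=np.clip((b-w) if dark else (w-b),0,None);d[d<d.max()*.35]=0
    n,l=cv2.connectedComponents((d>0).astype(np.uint8));k=l.ravel()[d.argmax()];d[l!=k]=0
    y,x=np.mgrid[0:d.shape[0],0:d.shape[1]];return u0+(x*d).sum()/d.sum(),v0+(y*d).sum()/d.sum()
E
python3 - <<'E'
from m import *
S='pics/scene1.png';T='pics/top1.png'
pn_s=blob(S,277.5,202.5,5);pf_s=blob(S,324.5,190,5)
pn_t=blob(T,255,200,4);pf_t=blob(T,257,138.7,4)
hn_s=blob(S,306.6,315.3,5,False);hf_s=blob(S,367.6,302.3,5,False)
i=cv2.imread(T)
cv2.imwrite('pics/c3.png',np.hstack([cv2.resize(i[175:265,355:435],(480,540),interpolation=cv2.INTER_CUBIC),cv2.resize(i[170:230,170:205],(315,540),interpolation=cv2.INTER_CUBIC)]))
for n,a,b in(("pin near",pn_s,pn_t),("pin far",pf_s,pf_t)): print(n,np.round(a,1),np.round(b,1),*tri(("scene",*a),("top",*b)),onz("top",*b,93).round(1),onz("scene",*a,93).round(1))
print("hole",np.round(hn_s,1),onz("scene",*hn_s,5).round(1),np.round(hf_s,1),onz("scene",*hf_s,5).round(1))
print("tip",tri(("scene",235,157.7),("top",189.2,220)))
E
```

```text
pin near [277.  202.6] [254.7 199.7] [531.79517847  87.77038581  89.37539551] 3.763471423441852 [533.   86.8  93. ] [527.  83.  93.]
pin far [325.2 188.7] [256.5 138.7] [692.17071333  81.99901138  93.75557299] 0.7110728589028723 [692.1  82.2  93. ] [693.3  83.   93. ]
hole [305.6 316. ] [ 404.8 -276.7    5. ] [366.8 303.1] [ 559.6 -311.5    5. ]
tip (array([470.49068788, 235.07746791, 184.70002332]), np.float64(2.5031712344883723))
```

View pics/c3.png

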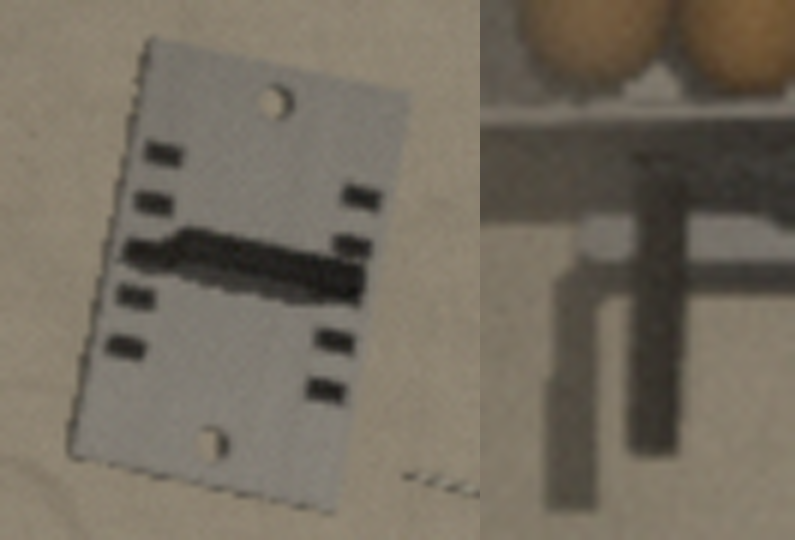

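Checks: the pins come out 160 mm apart and about 92 mm high, which matches the text. The box centre is near (612,84.5) with yaw of about -0.03. The grip tip is at (470.5,235,184.7), also as expected. The grasp point will be about (498,236,185), so I'll reach for the grip.

Request:
step_arm:
  moves:
    - {"rot": [0,0,0.029],"dp": [-42,8.5,0],"claw": 85}
    - {"rot": [0,0,0],"dp": [-42,8.5,0],"claw": 85}
    - {"rot": [0,0,0],"dp": [-42,8.5,0],"claw": 85}
    - {"rot": [0,0,0],"dp": [-41,8.5,0],"claw": 70}
    - {"rot": [0,0,0],"dp": [0,0,33],"claw": 60}
    - {"rot": [0,0,0],"dp": [0,0,34],"claw": 50}

```text
time_s: 4.2
eef_pos: [502.1, 230.4, 235.1]
ee_rot: [0.044, 3.14, 0.0]
force: [0.5, 0.9, 0.0]
finger_gap: 50.3
grasp_force: 0.0
```

Run:
```python
from bench import arm
import cv2,numpy as np
a=arm.get_image("scene")[:,:,::-1];b=arm.get_image("top")[:,:,::-1];print(arm.get_obs()["eef_pos"],arm.get_obs()["finger_gap"])
cv2.imwrite('pics/c4.png',np.hstack([cv2.resize(a[110:230,200:330],(390,360),interpolation=cv2.INTER_CUBIC),cv2.resize(b[120:240,150:280],(390,360),interpolation=cv2.INTER_CUBIC)]))
```

```text
[498.56202874 229.689333   232.44262597] 50.459730828735296
```

View pics/c4.png

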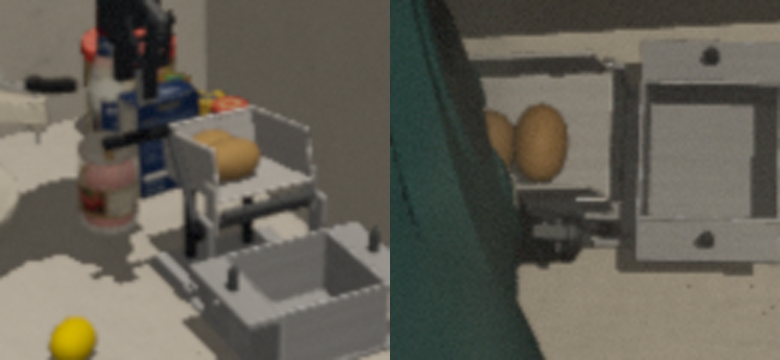

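The open fingers sit above the bar and slightly to its -y side. I need +6 mm in y and 66 mm down, then close.

Request:
step_arm:
  moves:
    - {"rot": [0,0,0],"dp": [0,6,22],"claw": 50}
    - {"rot": [0,0,0],"dp": [0,0,22],"claw": 50}
    - {"rot": [0,0,0],"dp": [0,0,22],"claw": 50}
    - {"rot": [0,0,0],"dp": [0,0,0],"claw": 40}
    - {"rot": [0,0,0],"dp": [0,0,0],"claw": 25}
    - {"rot": [0,0,0],"dp": [0,0,0],"claw": 8}
    - {"rot": [0,0,0],"dp": [0,0,0],"claw": 8}
    - {"rot": [0,0,0],"dp": [0,0,0],"claw": 8}
  grip_force: 25

```text
time_s: 5.1
eef_pos: [501.0, 237.1, 172.1]
ee_rot: [0.042, 3.139, 0.001]
force: [-1.7, -0.8, 8.4]
finger_gap: 13.2
grasp_force: 24.5
```

The bar is gripped: gap 13.2 mm, 24.5 N. Now I'll tip along the arc, starting with the first half.

Request:
step_arm:
  moves:
    - {"rot": [0,0,0],"dp": [0,-4.6,-3],"claw": 8}
    - {"rot": [0,0,0],"dp": [0,-4.6,-3],"claw": 8}
    - {"rot": [0,0,0],"dp": [0,-4.9,-2.5],"claw": 8}
    - {"rot": [0,0,0],"dp": [0,-4.9,-2.4],"claw": 8}
    - {"rot": [0,0,0],"dp": [0,-5.1,-2],"claw": 8}
    - {"rot": [0,0,0],"dp": [0,-5.1,-2],"claw": 8}
    - {"rot": [0,0,0],"dp": [0,-5.2,-1.4],"claw": 8}
    - {"rot": [0,0,0],"dp": [0,-5.2,-1.4],"claw": 8}
    - {"rot": [0,0,0],"dp": [0,-5.4,-0.8],"claw": 8}
    - {"rot": [0,0,0],"dp": [0,-5.4,-0.8],"claw": 8}
    - {"rot": [0,0,0],"dp": [0,-5.5,-0.2],"claw": 8}
    - {"rot": [0,0,0],"dp": [0,-5.5,-0.2],"claw": 8}

```text
time_s: 6.3
eef_pos: [499.4, 175.3, 190.7]
ee_rot: [0.042, 3.139, 0.001]
force: [4.4, 3.0, 6.1]
finger_gap: 12.6
grasp_force: 26.1
```

Request:
step_arm:
  moves:
    - {"rot": [0,0,0],"dp": [0,-5.5,0.3],"claw": 8}
    - {"rot": [0,0,0],"dp": [0,-5.5,0.3],"claw": 8}
    - {"rot": [0,0,0],"dp": [0,-5.4,0.8],"claw": 8}
    - {"rot": [0,0,0],"dp": [0,-5.4,0.9],"claw": 8}
    - {"rot": [0,0,0],"dp": [0,-5.2,1.4],"claw": 8}
    - {"rot": [0,0,0],"dp": [0,-5.2,1.5],"claw": 8}
    - {"rot": [0,0,0],"dp": [0,-5.1,2],"claw": 8}
    - {"rot": [0,0,0],"dp": [0,-5.1,2],"claw": 8}
    - {"rot": [0,0,0],"dp": [0,-4.9,2.5],"claw": 8}
    - {"rot": [0,0,0],"dp": [0,-4.8,2.5],"claw": 8}
    - {"rot": [0,0,0],"dp": [0,-4.7,3],"claw": 8}
    - {"rot": [0,0,0],"dp": [0,-4.6,3],"claw": 8}

```text
time_s: 7.5
eef_pos: [496.8, 114.2, 169.6]
ee_rot: [-0.042, -3.141, -0.002]
force: [-2.4, 29.7, 25.5]
finger_gap: 13.0
grasp_force: 29.8
```

Request:
step_arm:
  moves:
    - {"rot": [0,0,0],"dp": [0,0,0],"claw": 8}
    - {"rot": [0,0,0],"dp": [0,0,0],"claw": 8}
    - {"rot": [0,0,0],"dp": [0,0,0],"claw": 8}
    - {"rot": [0,0,0],"dp": [0,0,0],"claw": 8}
    - {"rot": [0,0,0],"dp": [0,0,0],"claw": 8}
    - {"rot": [0,0,0],"dp": [0,0,0],"claw": 8}

```text
time_s: 8.1
eef_pos: [496.7, 114.6, 169.8]
ee_rot: [-0.041, -3.141, -0.002]
force: [1.8, 6.1, 5.6]
finger_gap: 12.8
grasp_force: 26.6
```

Run:
```python
from bench import arm
import cv2,numpy as np
a=arm.get_image("scene")[:,:,::-1];b=arm.get_image("top")[:,:,::-1]
cv2.imwrite('pics/c5.png',np.hstack([cv2.resize(a[110:230,220:350],(390,360),interpolation=cv2.INTER_CUBIC),cv2.resize(b[120:240,165:295],(390,360),interpolation=cv2.INTER_CUBIC)]))
```

```text
(no output)
```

View pics/c5.png

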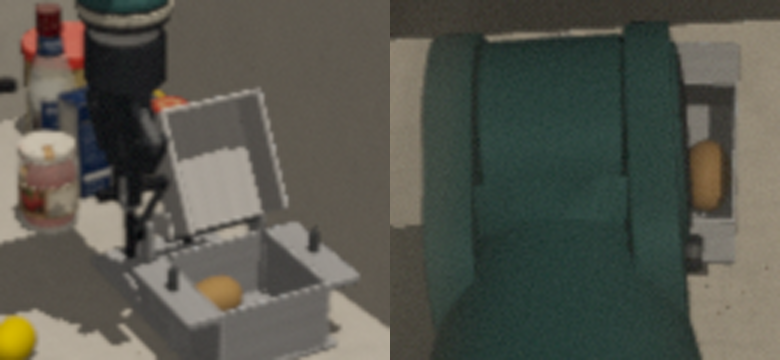

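The skip is fully tipped and empty. One potato is visible in the box at crop (218,292), and the other is probably behind the wall. Now I'll ease the skip back along the same arc.

Request:
step_arm:
  moves:
    - {"rot": [0,0,0],"dp": [0,4.6,-3],"claw": 8}
    - {"rot": [0,0,0],"dp": [0,4.7,-3],"claw": 8}
    - {"rot": [0,0,0],"dp": [0,4.8,-2.5],"claw": 8}
    - {"rot": [0,0,0],"dp": [0,4.9,-2.5],"claw": 8}
    - {"rot": [0,0,0],"dp": [0,5.1,-2],"claw": 8}
    - {"rot": [0,0,0],"dp": [0,5.1,-2],"claw": 8}
    - {"rot": [0,0,0],"dp": [0,5.2,-1.5],"claw": 8}
    - {"rot": [0,0,0],"dp": [0,5.2,-1.4],"claw": 8}
    - {"rot": [0,0,0],"dp": [0,5.4,-0.9],"claw": 8}
    - {"rot": [0,0,0],"dp": [0,5.4,-0.8],"claw": 8}
    - {"rot": [0,0,0],"dp": [0,5.5,-0.3],"claw": 8}
    - {"rot": [0,0,0],"dp": [0,5.5,-0.3],"claw": 8}

```text
time_s: 9.4
eef_pos: [498.3, 176.1, 189.9]
ee_rot: [-0.042, -3.141, -0.0]
force: [-1.9, -2.5, 0.8]
finger_gap: 12.7
grasp_force: 26.0
```

Request:
step_arm:
  moves:
    - {"rot": [0,0,0],"dp": [0,5.5,0.2],"claw": 8}
    - {"rot": [0,0,0],"dp": [0,5.5,0.2],"claw": 8}
    - {"rot": [0,0,0],"dp": [0,5.4,0.8],"claw": 8}
    - {"rot": [0,0,0],"dp": [0,5.4,0.8],"claw": 8}
    - {"rot": [0,0,0],"dp": [0,5.2,1.4],"claw": 8}
    - {"rot": [0,0,0],"dp": [0,5.2,1.4],"claw": 8}
    - {"rot": [0,0,0],"dp": [0,5.1,2],"claw": 8}
    - {"rot": [0,0,0],"dp": [0,5.1,2],"claw": 8}
    - {"rot": [0,0,0],"dp": [0,4.9,2.4],"claw": 8}
    - {"rot": [0,0,0],"dp": [0,4.9,2.5],"claw": 8}
    - {"rot": [0,0,0],"dp": [0,4.6,3],"claw": 8}
    - {"rot": [0,0,0],"dp": [0,4.6,3],"claw": 8}

```text
time_s: 10.6
eef_pos: [500.3, 237.3, 170.0]
ee_rot: [0.042, 3.141, -0.0]
force: [-4.7, -6.0, 16.8]
finger_gap: 13.0
grasp_force: 28.5
```

Request:
step_arm:
  moves:
    - {"rot": [0,0,0],"dp": [0,1,0.5],"claw": 8}
    - {"rot": [0,0,0],"dp": [0,0,0],"claw": 8}
    - {"rot": [0,0,0],"dp": [0,0,0],"claw": 8}
    - {"rot": [0,0,0],"dp": [0,0,0],"claw": 8}

```text
time_s: 11.0
eef_pos: [500.4, 237.2, 170.1]
ee_rot: [0.043, 3.141, -0.003]
force: [-4.1, -9.5, 8.1]
finger_gap: 12.6
grasp_force: 26.9
```

Request:
step_arm:
  moves:
    - {"rot": [0,0,0],"dp": [0,0,0],"claw": 20}
    - {"rot": [0,0,0],"dp": [0,0,0],"claw": 35}
    - {"rot": [0,0,0],"dp": [0,0,0],"claw": 50}
    - {"rot": [0,0,0],"dp": [0,0,-25],"claw": 50}
    - {"rot": [0,0,0],"dp": [0,0,-35],"claw": 50}
    - {"rot": [0,0,0],"dp": [0,0,-40],"claw": 50}
    - {"rot": [0,0,0],"dp": [0,0,-35],"claw": 50}
    - {"rot": [0,0,0],"dp": [40,-9,0],"claw": 50}
    - {"rot": [0,0,0],"dp": [45,-9,0],"claw": 50}
    - {"rot": [0,0,0],"dp": [45,-9,0],"claw": 50}
    - {"rot": [0,0,0],"dp": [40,-9,0],"claw": 50}

```text
time_s: 12.1
eef_pos: [327.4, 206.3, 304.7]
ee_rot: [0.042, 3.141, 0.001]
force: [0.6, 0.1, 0.8]
finger_gap: 49.8
grasp_force: 0.0
```

Run:
```python
from m import *
for n in ("scene","top"): cv2.imwrite(f"pics/{n}2.png",arm.get_image(n)[:,:,::-1])
S='pics/scene2.png';T='pics/top2.png';a=cv2.imread(S);b=cv2.imread(T)
cv2.imwrite('pics/c6.png',np.hstack([cv2.resize(a[140:260,220:350],(390,360),interpolation=cv2.INTER_CUBIC),cv2.resize(b[120:240,165:295],(390,360),interpolation=cv2.INTER_CUBIC)]))
hs=[blob(S,306.6,315.3,5,False),blob(S,367.6,302.3,5,False)];ht=[blob(T,390,249.2,4,False),blob(T,400.8,192.2,4,False)]
for s,t in zip(hs,ht): print(np.round(s,1),np.round(t,1),tri(("scene",*s),("top",*t)),onz("top",*t,4).round(1),onz("scene",*s,4).round(1))
# handle: black bar, plate outline in top & scene
for n,I,(u,v) in(("top",b,(397,220)),("scene",a,(338,302))):
    hsv=cv2.cvtColor(I,cv2.COLOR_BGR2HSV);m=((hsv[...,1]<28)&(hsv[...,2]>95)).astype(np.uint8)
    m=cv2.morphologyEx(m,cv2.MORPH_OPEN,np.ones((3,3)));k,l,st,c=cv2.connectedComponentsWithStats(m);best=min(range(1,k),key=lambda i:np.hypot(*(c[i]-(u,v)))+(1e3 if st[i][4]<500 else 0))
    cn=max(cv2.findContours((l==best).astype(np.uint8),0,2)[0],key=cv2.contourArea);h=cv2.convexHull(cn);r=cv2.approxPolyN(h,4)[0] if hasattr(cv2,'approxPolyN') else cv2.boxPoints(cv2.minAreaRect(h))
    X=np.array([onz(n,*p,6)[:2] for p in r.astype(float)]);print(n,st[best],r.tolist(),X.round(1).tolist(),"ctr",X.mean(0).round(1))
```

```text
[305.6 316. ] [388.7 248.6] (array([ 410.08004778, -271.89829387,   -1.12139315]), np.float64(4.033908483350924)) [ 411.6 -271.6    4. ] [ 405.1 -275.9    4. ]
[366.8 303.1] [399.6 191.8] (array([ 566.17670649, -307.2447772 ,   -0.60408798]), np.float64(4.267818414535354)) [ 567.3 -307.1    4. ] [ 560.4 -310.7    4. ]
top [393 224   3   3   9] [[395, 224], [395, 226], [393, 226], [393, 224]] [[478.3, -290.5], [472.9, -290.3], [472.9, -284.9], [478.3, -285.1]] ctr [ 475.6 -287.7]
scene [ 292  286   92   48 2331] [[385, 318], [307, 335], [290, 300], [364, 285]] [[564.9, -375.3], [374.4, -331.7], [400.1, -210.8], [594.2, -254.3]] ctr [ 483.4 -293. ]
```

View pics/c6.png

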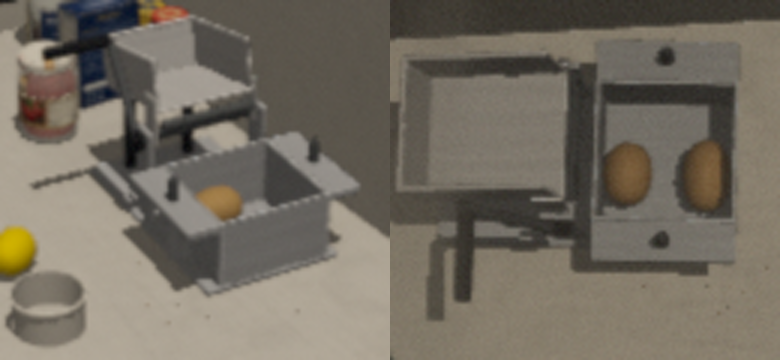

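Both potatoes are in the box, at top-crop pixels (628,173) and (703,173), and the skip is upright. Next I'll refine the cover's pose from the plate outline and the handle.

Run:
```python
from m import *
T=cv2.imread('pics/top2.png');S=cv2.imread('pics/scene2.png')
def quad(n,I,box,thr=None):
    u0,v0,u1,v1=box;w=cv2.resize(I[v0:v1,u0:u1],None,fx=4,fy=4,interpolation=cv2.INTER_CUBIC)
    b=w.astype(int);f=np.clip(255-(b[...,2]-b[...,0])*6,0,255).astype(np.uint8);f=cv2.GaussianBlur(f,(5,5),0)
    t,m=cv2.threshold(f,0,255,cv2.THRESH_OTSU)
    m=cv2.morphologyEx(m,cv2.MORPH_OPEN,np.ones((7,7)));cn=max(cv2.findContours(m,0,2)[0],key=cv2.contourArea);h=cv2.convexHull(cn)
    q=cv2.approxPolyN(h,4)[0].astype(float);q=(q+.5)/4-.5+[u0,v0]
    X=np.array([onz(n,*p,6)[:2] for p in q]);e=np.roll(X,-1,0)-X
    print(n,q.round(1).tolist(),"ctr",X.mean(0).round(1),"sides",np.linalg.norm(e,axis=1).round(),"yaw",np.arctan2(e[:,1],e[:,0]).round(3))
quad("top",T,(360,172,432,268));quad("scene",S,(280,275,395,342))
# handle (dark)
def dark(n,I,box):
    u0,v0,u1,v1=box;g=cv2.cvtColor(I,cv2.COLOR_BGR2GRAY)[v0:v1,u0:u1];m=(g<48).astype(np.uint8)
    k,l,st,c=cv2.connectedComponentsWithStats(m);i=1+st[1:,4].argmax();print(n,st[i],c[i]+[u0,v0]);y,x=np.where(l==i)
    r=cv2.minAreaRect(np.c_[x+u0,y+v0].astype(np.float32));print(r)
dark("top",T,(372,205,422,235));dark("scene",S,(325,278,352,325))
```

```text
top [[423.6, 189.9], [410.6, 260.6], [364.6, 250.9], [378.9, 180.1]] ctr [ 489.2 -289.5] sides [198. 126. 199. 126.] yaw [ 2.919  1.356 -0.227 -1.793]
scene [[385.6, 318.4], [307.1, 335.4], [289.6, 300.6], [355.1, 271.6]] ctr [ 486.1 -280.3] sides [196. 123. 209. 183.] yaw [ 2.915  1.373  0.064 -1.798]
top [  4   8  39  12 209] [396.95215311 218.48803828]
((395.3494873046875, 218.18260192871094), (38.8270263671875, 7.02512264251709), 10.885526657104492)
scene [  3   5  18  35 202] [337.27227723 297.48019802]
((336.9944152832031, 299.6910400390625), (33.601932525634766, 11.765975952148438), 57.9946174621582)
```

The cover centre is about (486,-291) with yaw -0.225; the plate measures 198 x 126 mm, close to the 196 x 122 given. I'll turn the tool and move over it.

Request:
step_arm:
  moves:
    - {"rot": [0,0,0.1474],"dp": [0,0,0],"claw": 50}
    - {"rot": [0,0,0.1474],"dp": [0,0,0],"claw": 50}
    - {"rot": [0,0,0.1474],"dp": [0,0,0],"claw": 50}
    - {"rot": [0,0,0.1474],"dp": [0,0,0],"claw": 50}
    - {"rot": [0,0,0.1474],"dp": [0,0,0],"claw": 50}
    - {"rot": [0,0,0.1474],"dp": [0,0,0],"claw": 50}
    - {"rot": [0,0,0.1474],"dp": [0,0,0],"claw": 50}
    - {"rot": [0,0,0.1474],"dp": [0,0,0],"claw": 50}
    - {"rot": [0,0,0.1474],"dp": [0,0,0],"claw": 50}
    - {"rot": [0,0,0.1474],"dp": [0,0,0],"claw": 50}
    - {"rot": [0,0,0.1474],"dp": [0,0,0],"claw": 50}
    - {"rot": [0,0,0.1474],"dp": [0,0,0],"claw": 50}

```text
time_s: 13.4
eef_pos: [330.0, 206.8, 304.7]
ee_rot: [-2.462, -1.951, -0.0]
force: [1.1, 0.3, -0.6]
finger_gap: 49.5
grasp_force: 0.0
```

Request:
step_arm:
  moves:
    - {"rot": [0,0,0],"dp": [-37.5,22.2,0],"claw": 50}
    - {"rot": [0,0,0],"dp": [-37.5,22.2,0],"claw": 50}
    - {"rot": [0,0,0],"dp": [-37.5,22.2,0],"claw": 50}
    - {"rot": [0,0,0],"dp": [-37.5,22.2,0],"claw": 50}
    - {"rot": [0,0,0],"dp": [-37.5,22.2,0],"claw": 50}
    - {"rot": [0,0,0],"dp": [-37.5,22.2,0],"claw": 50}
    - {"rot": [0,0,0],"dp": [-37.5,22.2,0],"claw": 50}
    - {"rot": [0,0,0],"dp": [-37.5,22.2,0],"claw": 50}
    - {"rot": [0,0,0],"dp": [-37.5,22.2,0],"claw": 50}
    - {"rot": [0,0,0],"dp": [-37.5,22.2,0],"claw": 50}
    - {"rot": [0,0,0],"dp": [-37.5,22.2,0],"claw": 50}
    - {"rot": [0,0,0],"dp": [-37.5,22.2,0],"claw": 50}

```text
time_s: 14.6
eef_pos: [489.5, -293.8, 304.4]
ee_rot: [2.457, 1.958, 0.001]
force: [1.0, 0.4, 0.0]
finger_gap: 50.3
grasp_force: 0.0
```

Request:
step_arm:
  moves:
    - {"rot": [0,0,0],"dp": [0,0,45],"claw": 50}
    - {"rot": [0,0,0],"dp": [0,0,45],"claw": 50}
    - {"rot": [0,0,0],"dp": [0,0,45],"claw": 50}
    - {"rot": [0,0,0],"dp": [0,0,45],"claw": 50}
    - {"rot": [0,0,0],"dp": [0,0,0],"claw": 50}

```text
time_s: 15.1
eef_pos: [486.6, -289.9, 119.9]
ee_rot: [-2.45, -1.953, 0.003]
force: [-0.3, 1.4, -0.7]
finger_gap: 50.0
grasp_force: 0.0
```

Run:
```python
from m import *
o=arm.get_obs();print(o["eef_pos"],o["ee_rot"])
a=arm.get_image("scene")[:,:,::-1].copy();b=arm.get_image("top")[:,:,::-1].copy()
cv2.imwrite('pics/c7.png',np.hstack([cv2.resize(a[240:350,270:400],(520,440),interpolation=cv2.INTER_CUBIC),cv2.resize(b[175:265,365:435],(280,360),interpolation=cv2.INTER_CUBIC).repeat(1,0) if 0 else cv2.resize(b[175:265,370:430],(280,440),interpolation=cv2.INTER_CUBIC)]))
```

```text
[ 486.61198455 -289.87057035  119.87194062] [-2.45019744 -1.95295548  0.0025883 ]
```

View pics/c7.png

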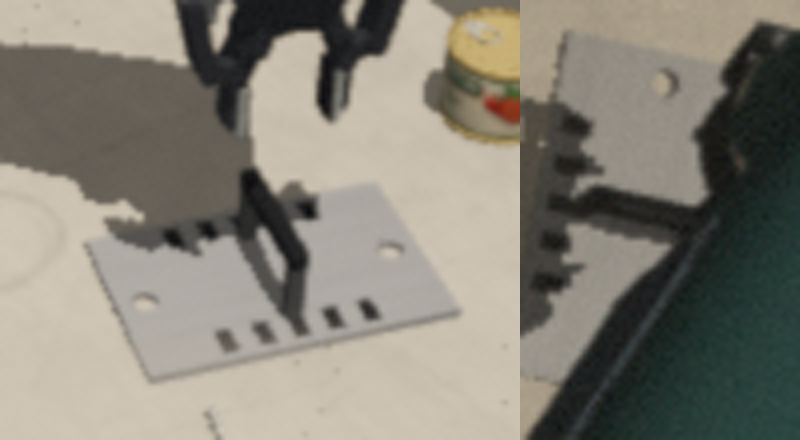

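The fingers straddle the handle. Its bar runs from crop (247,180) to (300,255) and the fingertips are at (240,130) and (335,118). One quick consistency check before descending.

Run:
```python
from h import *
print(proj("scene",(486.6,-289.9,120)),proj("scene",(486.6,-289.9,50)),onz("scene",338.3,294.2,50),onz("scene",341.8,270.9,118))
```

```text
(np.float64(340.13264825967275), np.float64(270.50561743286175)) (np.float64(338.299725788723), np.float64(293.6120535405738)) [ 485.39992923 -291.63662024   50.        ] [ 490.68836932 -290.98257986  118.        ]
```

Request:
step_arm:
  moves:
    - {"rot": [0,0,0],"dp": [0,0,30],"claw": 50}
    - {"rot": [0,0,0],"dp": [0,0,30],"claw": 50}
    - {"rot": [0,0,0],"dp": [0,0,20],"claw": 50}
    - {"rot": [0,0,0],"dp": [0,0,9],"claw": 50}
    - {"rot": [0,0,0],"dp": [0,0,0],"claw": 35}
    - {"rot": [0,0,0],"dp": [0,0,0],"claw": 20}
    - {"rot": [0,0,0],"dp": [0,0,0],"claw": 8}
    - {"rot": [0,0,0],"dp": [0,0,0],"claw": 8}
    - {"rot": [0,0,0],"dp": [0,0,0],"claw": 8}
    - {"rot": [0,0,0],"dp": [0,0,0],"claw": 8}
  grip_force: 60

```text
time_s: 16.2
eef_pos: [489.5, -292.3, 37.7]
ee_rot: [2.454, 1.957, 0.001]
force: [-2.6, 0.1, 8.1]
finger_gap: 12.6
grasp_force: 59.2
```

Request:
step_arm:
  moves:
    - {"rot": [0,0,0],"dp": [0,0,-10],"claw": 8}
    - {"rot": [0,0,0],"dp": [0,0,-20],"claw": 8}
    - {"rot": [0,0,0],"dp": [0,0,-30],"claw": 8}
    - {"rot": [0,0,0],"dp": [0,0,-40],"claw": 8}
    - {"rot": [0,0,0],"dp": [0,0,-40],"claw": 8}
    - {"rot": [0,0,0],"dp": [0,0,-10],"claw": 8}
    - {"rot": [0,0,0],"dp": [0,0,0],"claw": 8}

```text
time_s: 16.9
eef_pos: [489.3, -292.0, 187.6]
ee_rot: [2.454, 1.956, 0.001]
force: [-0.4, 0.9, -4.8]
finger_gap: 12.6
grasp_force: 59.2
```

The cover is lifted, at 12.6 mm gap and 59 N. Its underside lies about 37.7 mm below the TCP. Now I'll carry it over the box.

Request:
step_arm:
  moves:
    - {"rot": [0,0,-0.098],"dp": [0,0,0],"claw": 8}
    - {"rot": [0,0,-0.098],"dp": [0,0,0],"claw": 8}
    - {"rot": [0,0,0],"dp": [20,5.5,0],"claw": 8}
    - {"rot": [0,0,0],"dp": [42,12.3,0],"claw": 8}
    - {"rot": [0,0,0],"dp": [45,13.2,0],"claw": 8}
    - {"rot": [0,0,0],"dp": [45,13.2,0],"claw": 8}
    - {"rot": [0,0,0],"dp": [45,13.2,0],"claw": 8}
    - {"rot": [0,0,0],"dp": [45,13.2,0],"claw": 8}
    - {"rot": [0,0,0],"dp": [45,13.2,0],"claw": 8}
    - {"rot": [0,0,0],"dp": [42,12.3,0],"claw": 8}
    - {"rot": [0,0,0],"dp": [30,9,0],"claw": 8}
    - {"rot": [0,0,0],"dp": [20.4,6,0],"claw": 8}

```text
time_s: 18.1
eef_pos: [610.2, 86.9, 183.7]
ee_rot: [-2.25, -2.19, 0.003]
force: [0.4, -1.2, -3.2]
finger_gap: 12.6
grasp_force: 59.2
```

Request:
step_arm:
  moves:
    - {"rot": [0,0,0],"dp": [0,0,0],"claw": 8}
    - {"rot": [0,0,0],"dp": [0,0,0],"claw": 8}
    - {"rot": [0,0,0],"dp": [0,0,0],"claw": 8}

```text
time_s: 18.4
eef_pos: [610.1, 83.7, 184.9]
ee_rot: [-2.253, -2.188, 0.002]
force: [0.8, -0.1, -3.2]
finger_gap: 12.8
grasp_force: 59.2
```

Run:
```python
from m import *
for n in ("scene","top"): cv2.imwrite(f"pics/{n}3.png",arm.get_image(n)[:,:,::-1])
o=arm.get_obs();print(o["eef_pos"],o["ee_rot"],o["force"])
S=cv2.imread('pics/scene3.png');T=cv2.imread('pics/top3.png')
cv2.imwrite('pics/c8.png',np.hstack([cv2.resize(S[130:230,250:380],(520,400),interpolation=cv2.INTER_CUBIC),cv2.resize(T[120:220,220:290],(280,400),interpolation=cv2.INTER_CUBIC)]))
# box outline (flange quad) in top2 at z=80
I=cv2.imread('pics/top2.png');u0,v0,u1,v1=228,128,290,212
for nm,c in (("near pin",(254.7,199.7)),("far",(256.5,138.7))):
    print(nm,np.round(blob('pics/top2.png',*c,4),2),np.round(blob('pics/top0.png',*c,4),2))
for nm,c in (("near",(277,202.6)),("far",(325.2,188.7))): print(nm,np.round(blob('pics/scene2.png',*c,4),2))
```

```text
[610.41010999  83.58340193 185.48235978] [-2.25422775e+00 -2.18771788e+00  7.58381531e-04] [-0.07848583  0.3410895  -4.47092789]
near pin [254.69 199.75] [254.69 199.71]
far [256.52 138.61] [256.57 138.62]
near [276.98 202.89]
far [324.26 189.46]
```

View pics/c8.png

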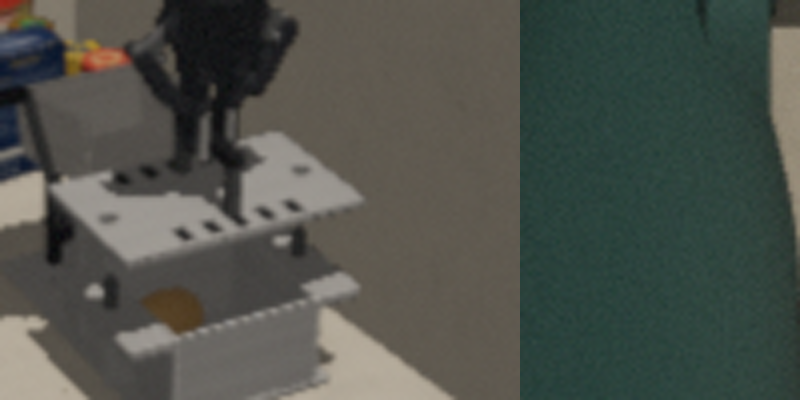

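The scene crop shows the plate hovering, with corners at (50,187), (280,132), (365,200) and (135,265), holes at (108,218) and (302,170), and pins at (110,290) and (299,240). The forearm blocks the top view. I'll compare holes with pins in the scene camera.

Run:
```python
from m import *
S='pics/scene3.png'
f=lambda c:(250+c[0]/4-.375,130+c[1]/4-.375)
H=[blob(S,*f(c),3) for c in((108,218),(302,170))];Pn=[blob(S,*f(c),4) for c in((110,290),(299,240))]
print("holes px",np.round(H,1),"pins px",np.round(Pn,1))
h=[onz("scene",*p,153) for p in H];p=[onz("scene",*q,93) for q in Pn];pe=[onz("scene",*f(c),93) for c in((110,291),(299,240))]
for k,x in(("holes",h),("pins",p),("pins eye",pe)): x=np.array(x);d=x[1]-x[0];print(k,x.round(1).tolist(),"mid",x.mean(0).round(1),"L",np.linalg.norm(d).round(1),"yaw",np.arctan2(d[1],d[0]).round(3))
I=cv2.imread(S)[150:205,255:350];w=cv2.resize(I,None,fx=4,fy=4,interpolation=cv2.INTER_CUBIC)
c=np.array([onz("scene",*f(q),153.6) for q in((50,187),(280,132),(365,200),(135,265))]);print("corners mid",c.mean(0).round(1),np.linalg.norm(np.roll(c,-1,0)-c,axis=1).round(),[np.arctan2(*(c[1]-c[0])[1::-1]),np.arctan2(*(c[2]-c[3])[1::-1])])
# pins via top
t=[onz("top",254.7,199.72,95),onz("top",256.55,138.62,95)];print(t)
```

```text
holes px [[276.7 184.2]
 [324.9 172.1]] pins px [[277.4 202.7]
 [324.2 190.3]]
holes [[527.3, 85.3, 153.0], [686.8, 79.8, 153.0]] mid [607.   82.5 153. ] L 159.6 yaw -0.034
pins [[527.6, 82.2, 93.0], [685.3, 76.3, 93.0]] mid [606.5  79.2  93. ] L 157.8 yaw -0.037
pins eye [[527.9, 84.2, 93.0], [688.1, 79.5, 93.0]] mid [608.   81.8  93. ] L 160.2 yaw -0.029
corners mid [607.4  79.9 153.6] [194. 120. 190. 126.] [np.float64(-0.03881912516151614), np.float64(-0.0038105965049781703)]
[array([532.71504659,  86.74288418,  95.        ]), array([691.61375651,  82.02015858,  95.        ])]
```

Holes and pins agree within about 1.5 mm in x and yaw; the cover sits perhaps 1 to 2 mm too far +y. I'll shift by -1 mm and lower to just above the pins.

Request:
step_arm:
  moves:
    - {"rot": [0,0,0],"dp": [-1,0,10],"claw": 8}
    - {"rot": [0,0,0],"dp": [0,0,10],"claw": 8}
    - {"rot": [0,0,0],"dp": [0,0,8],"claw": 8}
    - {"rot": [0,0,0],"dp": [0,0,6],"claw": 8}
    - {"rot": [0,0,0],"dp": [0,0,3],"claw": 8}
    - {"rot": [0,0,0],"dp": [0,0,0],"claw": 8}
    - {"rot": [0,0,0],"dp": [0,0,0],"claw": 8}

```text
time_s: 19.2
eef_pos: [610.8, 83.6, 149.0]
ee_rot: [2.253, 2.189, 0.0]
force: [0.6, -0.1, -4.2]
finger_gap: 12.8
grasp_force: 59.1
```

Run:
```python
from m import *
S='pics/scene4.png';cv2.imwrite(S,arm.get_image("scene")[:,:,::-1])
o=arm.get_obs();print(o["eef_pos"],o["ee_rot"],o["force"]);z=o["eef_pos"][2]-37.7+5
for c in((531,84.5,z),(690,79.5,z)):
    u=proj("scene",c);H=blob(S,*u,4);print(np.round(u,1),np.round(H,2),onz("scene",*H,z).round(1))
# expected scene-pixel of pins at z=80+? : from scene pictures, pin mids z=93
```

```text
[610.87246855  83.53360892 149.11436209] [2.25282731e+00 2.18906414e+00 6.03035029e-04] [-0.11562227  0.55905849 -4.50853996]
[278.  195.1] [277.06 194.92] [529.1  86.6 116.4]
[325.3 182.7] [328.09 178.79] [710.8  95.5 116.4]
```

The underside is about 5 mm above the pin tips. I've used all my pictures, so from here I'll lower step by step and watch the force.

Request:
step_arm:
  moves:
    - {"rot": [0,0,0],"dp": [0,0,2],"claw": 8}
    - {"rot": [0,0,0],"dp": [0,0,2],"claw": 8}
    - {"rot": [0,0,0],"dp": [0,0,2],"claw": 8}
    - {"rot": [0,0,0],"dp": [0,0,2],"claw": 8}
    - {"rot": [0,0,0],"dp": [0,0,0],"claw": 8}

```text
time_s: 19.75
eef_pos: [610.5, 83.5, 140.4]
ee_rot: [-2.253, -2.189, 0.001]
force: [-0.0, 0.6, -3.9]
finger_gap: 12.5
grasp_force: 59.2
```

Request:
step_arm:
  moves:
    - {"rot": [0,0,0],"dp": [0,0,1],"claw": 8}
    - {"rot": [0,0,0],"dp": [0,0,1],"claw": 8}
    - {"rot": [0,0,0],"dp": [0,0,1],"claw": 8}
    - {"rot": [0,0,0],"dp": [0,0,1],"claw": 8}
    - {"rot": [0,0,0],"dp": [0,0,0],"claw": 8}

```text
time_s: 20.25
eef_pos: [610.6, 83.5, 136.6]
ee_rot: [-2.253, -2.189, 0.0]
force: [-0.2, 0.5, -3.6]
finger_gap: 12.3
grasp_force: 59.2
```

Request:
step_arm:
  moves:
    - {"rot": [0,0,0],"dp": [0,0,1],"claw": 8}
    - {"rot": [0,0,0],"dp": [0,0,1],"claw": 8}
    - {"rot": [0,0,0],"dp": [0,0,1],"claw": 8}
    - {"rot": [0,0,0],"dp": [0,0,1],"claw": 8}
    - {"rot": [0,0,0],"dp": [0,0,0],"claw": 8}

```text
time_s: 20.75
eef_pos: [610.6, 83.5, 132.6]
ee_rot: [-2.253, -2.189, 0.0]
force: [0.2, -0.6, -4.0]
finger_gap: 12.4
grasp_force: 59.2
```

The underside is now past the tapers with no side force, so the holes are over the pins. I'll keep lowering to the rim.

Request:
step_arm:
  moves:
    - {"rot": [0,0,0],"dp": [0,0,2],"claw": 8}
    - {"rot": [0,0,0],"dp": [0,0,2],"claw": 8}
    - {"rot": [0,0,0],"dp": [0,0,2],"claw": 8}
    - {"rot": [0,0,0],"dp": [0,0,2],"claw": 8}
    - {"rot": [0,0,0],"dp": [0,0,2],"claw": 8}
    - {"rot": [0,0,0],"dp": [0,0,2],"claw": 8}
    - {"rot": [0,0,0],"dp": [0,0,0],"claw": 8}

```text
time_s: 21.45
eef_pos: [610.5, 83.5, 120.5]
ee_rot: [-2.253, -2.189, 0.0]
force: [0.2, 1.2, -4.8]
finger_gap: 12.8
grasp_force: 59.2
```

Request:
step_arm:
  moves:
    - {"rot": [0,0,0],"dp": [0,0,1],"claw": 8}
    - {"rot": [0,0,0],"dp": [0,0,1],"claw": 8}
    - {"rot": [0,0,0],"dp": [0,0,1],"claw": 8}
    - {"rot": [0,0,0],"dp": [0,0,0],"claw": 8}

```text
time_s: 21.85
eef_pos: [610.7, 83.5, 117.8]
ee_rot: [2.253, 2.189, 0.0]
force: [-1.3, -0.3, -4.8]
finger_gap: 12.7
grasp_force: 59.2
```

Request:
step_arm:
  moves:
    - {"rot": [0,0,0],"dp": [0,0,0.7],"claw": 8}
    - {"rot": [0,0,0],"dp": [0,0,0.7],"claw": 8}
    - {"rot": [0,0,0],"dp": [0,0,0],"claw": 8}

```text
time_s: 22.15
eef_pos: [610.8, 83.5, 117.6]
ee_rot: [2.252, 2.189, 0.001]
force: [-6.8, -0.4, 13.7]
finger_gap: 12.8
grasp_force: 61.4
```

It is seated: contact at TCP z 117.6, which is 80 + 37.6, with +13.7 N. Now I'll release and retreat.

Request:
step_arm:
  moves:
    - {"rot": [0,0,0],"dp": [0,0,-0.5],"claw": 8}
    - {"rot": [0,0,0],"dp": [0,0,0],"claw": 16}
    - {"rot": [0,0,0],"dp": [0,0,0],"claw": 28}
    - {"rot": [0,0,0],"dp": [0,0,0],"claw": 40}
    - {"rot": [0,0,0],"dp": [0,0,0],"claw": 40}
    - {"rot": [0,0,0],"dp": [0,0,-15],"claw": 40}
    - {"rot": [0,0,0],"dp": [0,0,-25],"claw": 40}
    - {"rot": [0,0,0],"dp": [0,0,-40],"claw": 40}
    - {"rot": [0,0,0],"dp": [0,0,-40],"claw": 40}
    - {"rot": [0,0,0],"dp": [0,0,-40],"claw": 40}
    - {"rot": [0,0,0],"dp": [0,0,-20],"claw": 40}

```text
time_s: 23.25
eef_pos: [611.1, 83.5, 300.3]
ee_rot: [2.251, 2.187, 0.004]
force: [0.4, 0.2, -0.2]
finger_gap: 40.4
grasp_force: 0.0
```

Request:
step_arm:
  moves:
    - {"rot": [0,0,0],"dp": [20,-40,0],"claw": 40}
    - {"rot": [0,0,0],"dp": [20,-40,0],"claw": 40}
    - {"rot": [0,0,0],"dp": [20,-40,0],"claw": 40}
    - {"rot": [0,0,0],"dp": [20,-40,0],"claw": 40}
    - {"rot": [0,0,0],"dp": [20,-40,0],"claw": 40}
    - {"rot": [0,0,0],"dp": [20,-40,0],"claw": 40}
    - {"rot": [0,0,0],"dp": [20,-30,0],"claw": 40}
    - {"rot": [0,0,0],"dp": [0,0,0],"claw": 40}

```text
time_s: 24.05
eef_pos: [341.8, 232.6, 297.5]
ee_rot: [-2.249, -2.193, -0.002]
force: [0.1, -0.7, 0.1]
finger_gap: 39.8
grasp_force: 0.0
```

Run:
```python
from m import *
for n in("scene","top"): cv2.imwrite(f'pics/{n}5.png',arm.get_image(n)[:,:,::-1])
o=arm.get_obs();print(o["time_s"],o["eef_pos"])
I=cv2.imread('pics/top5.png');I0=cv2.imread('pics/top2.png')
u0,v0,u1,v1=225,122,292,215;w=cv2.resize(I[v0:v1,u0:u1],None,fx=4,fy=4,interpolation=cv2.INTER_CUBIC).astype(int)
f=cv2.GaussianBlur(np.clip(255-(w[...,2]-w[...,0])*6,0,255).astype(np.uint8),(5,5),0);m=cv2.threshold(f,0,255,cv2.THRESH_OTSU)[1]
cn=max(cv2.findContours(cv2.morphologyEx(m,2,np.ones((7,7))),0,2)[0],key=cv2.contourArea);q=(cv2.approxPolyN(cv2.convexHull(cn),4)[0]+.5)/4-.5+[u0,v0]
X=np.array([onz("top",*p,86) for p in q]);print(X.round(1).tolist(),X.mean(0),np.linalg.norm(np.roll(X,-1,0)-X,axis=1))
d=cv2.absdiff(I[120:235,165:228],I0[120:235,165:228]).max(2);print("skip diff",(d>40).sum())
```

```text
24.15 [344.63661122 231.48972754 297.13930524]
[[709.5, 17.9, 86.0], [504.5, 23.8, 86.0], [505.8, 163.4, 86.0], [714.4, 165.1, 86.0]] [608.54916352  92.55113134  86.        ] [205.03640881 139.64713238 208.60145667 147.20031592]
skip diff 1
```

The skip pixels are unchanged. The outline measurement was thrown off by shadows, so I'll check pins and handle instead.

Run:
```python
from m import *
for n,pp in(("top",[(254.7,199.7),(256.55,138.6)]),("scene",[(277,201),(324.5,188.5)])):
    g=cv2.cvtColor(cv2.imread(f'pics/{n}5.png'),cv2.COLOR_BGR2GRAY)
    for p in pp: print(n,np.round(blob(f'pics/{n}5.png',*p,4),1),g[int(p[1])-5:int(p[1])+6,int(round(p[0]))].tolist())
    c=np.array([proj(n,(610.8+a,83.5+b,130)) for a in(-20,20) for b in(-55,55)]);a,b=c.min(0).astype(int),c.max(0).astype(int)+1
    m=(g[a[1]:b[1],a[0]:b[0]]<50).astype(np.uint8);k,l,st,ce=cv2.connectedComponentsWithStats(m);i=1+st[1:,4].argmax();print("handle",st[i],ce[i]+a,"expected",proj(n,(610.8,83.5,130)))
```

```text
top [255.  199.8] [114, 114, 106, 68, 56, 55, 45, 44, 52, 85, 113]
top [256.7 138.6] [107, 106, 85, 55, 46, 39, 34, 38, 57, 96, 108]
handle [  2   1  42  12 263] [254.00380228 165.78707224] expected (np.float64(255.41190943861707), np.float64(166.33295299379284))
scene [277.  202.3] [145, 143, 115, 78, 58, 49, 49, 48, 47, 80, 130]
scene [324.2 188.9] [85, 83, 78, 68, 58, 51, 49, 47, 46, 67, 125]
handle [  0   1  24  19 166] [298.59638554 184.35542169] expected (np.float64(302.0525759813309), np.float64(184.47036431282086))
```

```bash
python3 -c "
from bench import arm
print(arm.close_job())"
```

```text
the job is handed in; nothing more can be done
None
```

I've handed the job in, and no verdict came back: both potatoes are in the box, the skip is upright again, and the cover is on its pins and seated at rim height, released by the gripper.

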